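Tip a lidded vial box onto the balance

TASK

Take the white box with the loose blue lid from the sloping wooden rack, pinching lid and bottom together, turn it over without letting the lid come off, and lay it gently, lid down, flat on the middle of the balance pan, and let go. Then lift the white box up off the lid, leaving the lid lying on the pan like a tray with all three vials in it, and put the box down on the green mat, still mouth down. Do not disturb the jar, the dish or the roll of tape.

Things in the scene. Friction and masses are not known exactly. Their poses are not given: they have to be found in the camera images.
- box_center (a point): White open box, outside 106 (x) by 46 (y) by 41 (z) mm, walls 3 mm, 160 g. Point at its centre, half-way up. z points from bottom to mouth, x along its length. At first it leans in the rack at 50 degrees to the table: x points down the slope, to the robot's left (+y), z up and left; its -x end, on the right, is the upper end, where about 50 mm of the bottom hangs free of the rack for a finger to reach under.
- lid_face (a point): Blue lid, 116 (x) by 56 (y) by 15 (z) mm, 80 g, loose over the box's mouth: 3 mm plate, skirt 12 mm deep, 3 mm thick, outside the box walls with 2 mm play. Point at the centre of the plate's outer face; z points outward, away from the box, x as the box's. Shut, it lies 23.5 mm from the box's centre along z; together they are 44 mm thick and 29 mm of box wall stays bare.
- vial0: Small capped amber glass vial, 16 mm diameter, 34 mm long (along its y), 14 g, loose in the box. Origin at its centre. When the box is turned over it falls into the lid.
- vial1: A second vial, the same.
- vial2: A third vial, the same.
- rack_ref (a point): Wooden sloping rack, fixed, 130 by 90 mm base. Point under the centre of its base; z up, x points to the robot's left, down the slope. The slope's top edge stands about 75 mm high, the box's upper end about 145 mm.
- pan (a point): Steel pan of a white balance, fixed (it does not sink), 90 (x) by 100 (y) by 6 mm. Point at the centre of its top face, 90 mm above the table; z up, x points away from the robot, y to its left. On a thin stem, 38 mm clear above the balance body (200 by 170 mm, 46 mm high). The lid is longer than the pan and may hang over an edge; it may lie along either side.
- mat_top (a point): Thin green mat fixed to the table, 150 (x) by 110 (y) by 4 mm. Point at the centre of its top face; z up, x points away from the robot.
- jar: Bystander: amber jar with white cap, 64 mm diameter, 85 mm tall; origin under its centre.
- dish: Bystander: white dish, 90 mm diameter, 22 mm tall; origin under its centre.
- tape: Bystander: roll of clear tape lying flat, 76 mm diameter, 30 mm tall; origin under its centre.

How it is judged:
By the outcome, as a careful person would: the job done as asked, in the order asked, and still so for the second after the job is handed in, with the robot touching nothing.
It also fails if it takes over 67 s, if anything falls off the work surface, if the arm or the gripper's body presses on something with over 40 N, if the wrist force passes 120 N, or if a joint passes its speed limit or range.

ROBOT

A 7-joint arm with a two-finger parallel gripper is mounted at the origin on the work surface. World frame = base frame: x ahead of the robot, y to its left, z up, the work surface at z = 0. Lengths are in m, angles in rad, forces in N, time in s.
With the tool pointing down it reaches from about 0.4 to 0.925 m from the base axis. Payload 4.1 kg.
Tool frame: the origin (TCP) lies at the very end of the fingers, on their centre line; the grasp point (between the pads) lies 19 mm behind it (arm.grasp_offset is the distance from the TCP to the grasp point, in m); z points along the fingers, y is the direction in which the jaws open and shut (so a half turn about z gives the same grasp; the last joint's range is limited). The gripper opens to 85 mm and grips with 20 to 120 N. Pads are 22 mm wide; open, the fingers measure 114 mm over their backs; the gripper's body (76 mm by 85 mm) begins 54 mm behind the grasp point. The pads swing forward as they close: fully open they stand 13 mm farther back than shut.
Start: joints at [1.046, 0.398, 0.045, 1.537, -0.019, 1.207, -0.051], TCP at [0.269, -0.592, 0.231] pointing down, gripper open.
Joint ranges: [-2.82, 2.82], [-0.49, 2.23], [-1.37, 1.46], [0, 2.46], [-1.36, 4.5], [0.23, 2], [-2.94, 2.94]. Speed limits (rad/s): [2.57, 2.57, 3.14, 3.14, 3.14, 3.14, 3.14].

INTERFACE

Orientations are given as [roll, pitch, yaw] about the fixed x, y, z axes, in that order (R = Rz(yaw) Ry(pitch) Rx(roll)).
In Python, from cell import arm gives the robot as it stands.
- The arm moves only by the tool move_arm, never from a script. Its argument "targets" is one flat list of numbers, 7 for each row, row after row: the shift along the tool's x, y, z in m, then the turn, a rotation vector about the tool's x, y, z in rad, then the gripper command: -1 is fully open, 1 is shut, values between are in proportion. A call has 1 to 10 rows; each row is the pose to reach, as a shift and turn from the pose measured when the call began, along the tool's axes at that moment; what a row does not reach only later rows make up. A row lasts 1/8 s, in which the tool goes at most 62.5 mm and 10.7 degrees, less where a joint would pass 70% of its speed; a pose out of reach is approached as far as the arm can. A call with a gripper value outside its range is refused whole. The fingers move at their own pace and stop on an object; "newtons" is the grip in N (left out, the last holds). Time passes only in rows, so rows that repeat a pose let the fingers close. It gives the time, the measured TCP pose, the force and the opening at its end, in the units of the state.
- arm.sense(): the state, without advancing time (a new reading comes with each control period).
- arm.get_image(name): name is "scene" or "top"; returns (picture, depth): 400x640x3 uint8, blue, green, red; 400x640 float32, m along the optical axis (not along the pixel's ray), 0 where there is no reading.
- arm.get_calibration(name): a dict with "intrinsics" (3x3 intrinsics, pixels), "R" (3x3) and "t" (3): a world point X has camera coordinates R X + t. Camera axes: x right, y down, z forward; pixel columns grow to the right and rows downward; lengths in m; the calibration is good to about 2 mm. A picture is of the moment at which its call begins. get_calibration takes no time and is no camera call.
- arm.close_job(): hands the job in, once; it reports no verdict.
The state is a dict: "time": time; "q": joint angles; "joint_vel": joint speeds; "joint_efforts": joint torques, N m; "position": TCP position; "eef_rot": TCP orientation; "force": force on the tool from outside, world axes, zero at the start; "wrist_torque": the same for the moment, N m; "grip_width": finger opening in m.
Only numpy, scipy, OpenCV 4.12 (cv2) and the standard library are available. Lean on these libraries where they do the work, as an engineer would, in place of code of your own. Each camera call takes 0.05 s, during which the arm holds its last target. There are 200 camera calls.

## Working session

There is one attempt and no reset: what is moved stays moved. The work goes in short steps, Python scripts to look and compute and a tool call to move; the robot and the scene stay as the last step left them, time stands still between calls to the robot, and variables do not carry over. Pictures are saved under pics/ and viewed, about 8 in all and at most 12, crops included, and the job is handed in when it is done.

Besides the shell and the picture viewer there is one more tool, called after "Emit:" as a command line: name --argument value ..., lists and objects as JSON in quotes. move_arm: Moves the arm, as the interface text tells. Its arguments: {"type":"object","properties":{"targets":{"type":"array","items":{"type":"number"}},"newtons":{"type":"number"}},"required":["targets"]}

```bash
ls; mkdir -p pics; cat > h.py <<'E'
import numpy as np, cv2
from cell import arm
from scipy.spatial.transform import Rotation as Ro
def cal(n):
    c=arm.get_calibration(n); return [np.array(c[k],float) for k in("intrinsics","R","t")]
def cloud(n,d):
    K,R,t=cal(n); v,u=np.mgrid[:400,:640]
    P=np.stack([(u-K[0,2])/K[0,0]*d,(v-K[1,2])/K[1,1]*d,d],-1)
    return (P-t.ravel())@R
def proj(n,X):
    K,R,t=cal(n); p=(R@np.atleast_2d(X).T+t.reshape(3,1)); p=K@p; return (p[:2]/p[2]).T
E
python3 - <<'E'
from h import *
for n in("scene","top"):
    im,d=arm.get_image(n); cv2.imwrite(f"pics/{n}0.png",im); np.save(f"{n}0.npy",d)
    K,R,t=cal(n); print(n,(-R.T@t.ravel()).round(3),R.round(2).tolist())
print(arm.sense())
E
```

```text
pics
scene [1.53  0.31  0.884] [[-0.3, 0.95, -0.01], [0.57, 0.17, -0.81], [-0.77, -0.24, -0.59]]
top [ 0.374 -0.018  1.17 ] [[0.02, -1.0, 0.0], [-0.99, -0.02, -0.1], [0.1, 0.0, -0.99]]
{'time': 0.1, 'q': array([ 1.04597844,  0.39911207,  0.04504819,  1.53772573, -0.01872049,
        1.20691448, -0.0507009 ]), 'joint_vel': array([-0.00235236, -0.00133865,  0.00054141, -0.00434154,  0.00105701,
        0.0004261 ,  0.00050825]), 'joint_efforts': array([ 3.91710739e-03, -4.76264870e+01,  1.37042899e+00, -2.54951423e+01,
        1.19722207e-02,  5.08215220e-03,  1.12859132e-05]), 'position': array([ 0.26828411, -0.59143553,  0.23038402]), 'eef_rot': array([-3.13985811e+00,  1.05777251e-04,  4.25911355e-01]), 'force': array([-0.2344798 ,  0.54697978, -0.31845362]), 'wrist_torque': array([ 0.03226503,  0.00305546, -0.00345391]), 'grip_width': 0.08526801252432681}
```

View pics/scene0.png

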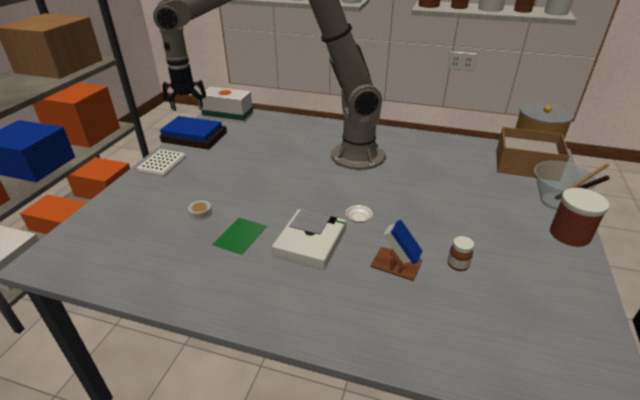

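View pics/top0.png

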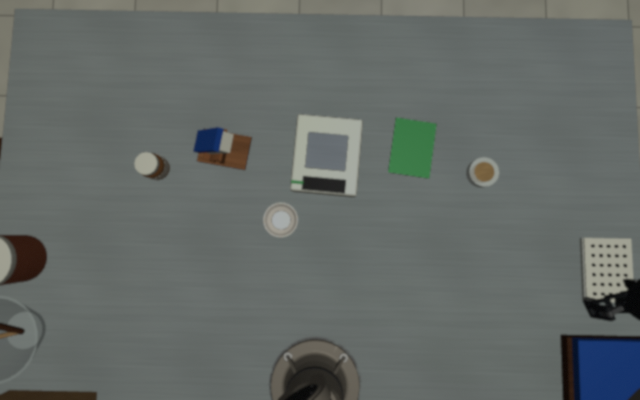

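Scene view: rack with box at about (400,250), balance (310,235), green mat (240,235), jar (461,252), and round items at (359,213) and (200,208). In the top view, the lid is at (210,140), the white box end at (226,143), the rack at (237,150), the pan at (327,152) and the mat at (413,148).

```bash
python3 - <<'E'
from h import *
C={}
for n in("scene","top"):
    im=cv2.imread(f"pics/{n}0.png"); P=cloud(n,np.load(f"{n}0.npy")); hsv=cv2.cvtColor(im,cv2.COLOR_BGR2HSV); C[n]=(im,P,hsv)
    H,S,V=hsv[...,0],hsv[...,1],hsv[...,2]
    reg=(P[...,0]>.4)&(P[...,0]<1.0)&(abs(P[...,1])<.7)&(P[...,2]>-.02)&(P[...,2]<.3)
    for nm,m in dict(blue=(H>105)&(H<125)&(S>150),green=(H>45)&(H<80)&(S>100),wood=(H<14)&(S>110)&(P[...,1]>.1)&(P[...,1]<.4)).items():
        m=m&reg; m=cv2.erode(m.astype(np.uint8),np.ones((3,3)))>0; Q=P[m]
        if len(Q)<10: continue
        c=np.median(Q,0); A=Q[np.linalg.norm(Q-c,axis=1)<.12]; c=A.mean(0); U=np.linalg.svd(A-c)[2]
        print(n,nm,len(A),c.round(3),"min",A.min(0).round(3),"max",A.max(0).round(3),"normal",U[2].round(3),"long",U[0].round(3))
        if nm!='wood':
            r=cv2.minAreaRect(A[:,:2].astype(np.float32)); print("  rect",np.round(r[0],3),np.round(r[1],3),round(r[2],1))
im,P,hsv=C["top"]
print("tablez",np.median(P[250:280,350:450,2]))
# regions of raised things
m=((P[...,2]>.012)&(P[...,0]>.35)&(P[...,0]<1.1)&(abs(P[...,1])<.75)).astype(np.uint8)
k,l,st,ce=cv2.connectedComponentsWithStats(m)
for i in range(1,k):
    if st[i,4]>60:
        Q=P[l==i]; r=cv2.minAreaRect(Q[:,:2].astype(np.float32)); print(i,st[i],"z",np.percentile(Q[:,2],[5,50,95,100]).round(3),"rect",np.round(r[0],3),np.round(r[1],3),round(r[2],1))
# pan: z 0.08-0.1
m=(abs(P[...,2]-.09)<.012)&(abs(P[...,1])<.15)&(P[...,0]>.5)&(P[...,0]<.95)
Q=P[m];r=cv2.minAreaRect(Q[:,:2].astype(np.float32));print("pan",len(Q),Q.mean(0).round(3),np.round(r[0],3),np.round(r[1],3),round(r[2],1))
for n in C:
    im=C[n][0]
    c=(340,200,480,290) if n=="scene" else (130,100,270,190)
    a=im[c[1]:c[3],c[0]:c[2]]; C[n]=cv2.resize(a,(700,450),interpolation=cv2.INTER_CUBIC)
cv2.imwrite("pics/crop_scene.png",C["scene"])
E
```

```text
scene blue 412 [0.608 0.275 0.105] min [0.577 0.235 0.062] max [0.634 0.312 0.149] normal [-0.163 -0.748 -0.644] long [ 0.115  0.634 -0.765]
  rect [0.605 0.274] [0.073 0.049] 80.5
scene green 791 [ 0.615 -0.245  0.005] min [ 0.538 -0.303 -0.001] max [ 0.683 -0.19   0.013] normal [-0.001  0.005 -1.   ] long [ 0.994 -0.114 -0.001]
  rect [ 0.612 -0.245] [0.1   0.138] 80.5
scene wood 618 [0.617 0.249 0.02 ] min [0.549 0.191 0.007] max [0.649 0.316 0.076] normal [ 0.567 -0.162 -0.808] long [0.375 0.924 0.078]
top blue 398 [0.596 0.267 0.114] min [0.568 0.232 0.066] max [0.624 0.309 0.147] normal [-0.125 -0.736 -0.665] long [-0.117 -0.655  0.746]
  rect [0.597 0.271] [0.071 0.049] 80.4
top green 1861 [ 0.608 -0.245  0.003] min [ 0.535 -0.304 -0.005] max [ 0.684 -0.187  0.01 ] normal [ 0.    -0.002  1.   ] long [-0.991  0.133  0.001]
  rect [ 0.609 -0.245] [0.101 0.141] 82.1
top wood 475 [0.581 0.23  0.019] min [0.547 0.189 0.003] max [0.627 0.315 0.077] normal [-0.269  0.274 -0.923] long [-0.38   0.851  0.364]
tablez -0.0005481839980029139
303 [ 290  115   73   83 5154] z [0.041 0.046 0.091 1.17 ] rect [ 0.527 -0.014] [0.17  0.304] 85.8
338 [ 193  127   40   37 1054] z [0.035 0.113 0.142 1.17 ] rect [0.52  0.137] [0.413 0.094] 59.6
420 [134 152  35  28 723] z [0.024 0.081 0.087 1.17 ] rect [0.449 0.224] [0.501 0.064] 65.6
451 [467 158  32  30 736] z [0.022 0.029 0.033 1.17 ] rect [ 0.483 -0.234] [0.075 0.477] 17.7
552 [263 203  35  35 401] z [0.012 0.018 0.024 1.17 ] rect [0.389 0.071] [0.156 0.088] 51.4
637 [  0 236  35   4 122] z [0.019 0.077 0.134 1.17 ] rect [0.362 0.364] [0.008 0.764] 1.3
640 [582 237  31  13 332] z [0.017 0.021 0.025 1.17 ] rect [ 0.363 -0.384] [0.028 0.732] 0.4
pan 1463 [ 0.578 -0.018  0.089] [ 0.579 -0.018] [0.1  0.09] 85.7
```

View pics/crop_scene.png

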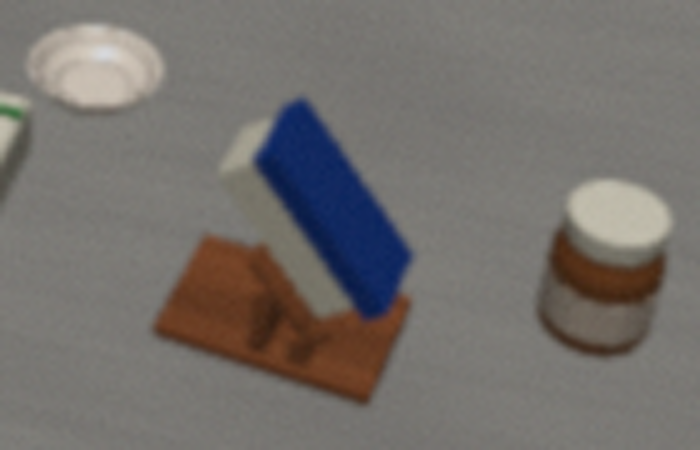

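The crop shows the lid on the left face and the white upper end of the box hanging free to the right. The jar, at crop (605,270), is well clear. Next I fit the lid plane more closely.

```bash
cat >> h.py <<'E'
def boxR(yaw,tilt):
    c,s=np.cos(yaw),np.sin(yaw); x=np.array([c*np.cos(tilt),s*np.cos(tilt),-np.sin(tilt)]); y=np.array([-s,c,0]); return np.stack([x,y,np.cross(x,y)],1)
def go(Rt,p,s=None):
    """shift and turn in tool axes from the present pose to (Rt,p)"""
    s=s or arm.sense(); R0=Ro.from_euler('xyz',s['eef_rot']); D=R0.inv()
    return D.apply(p-s['position']).round(4), (D*Ro.from_matrix(Rt)).as_rotvec().round(3)
E
python3 - <<'E'
from h import *
B=boxR(np.radians(80),np.radians(50))
for n in("scene","top"):
    im=cv2.imread(f"pics/{n}0.png"); P=cloud(n,np.load(f"{n}0.npy")); h=cv2.cvtColor(im,cv2.COLOR_BGR2HSV)
    m=(h[...,0]>105)&(h[...,0]<125)&(h[...,1]>120)&(P[...,0]>.5)&(P[...,0]<.7)&(P[...,1]>.15)&(P[...,1]<.36)
    Q=P[m]
    for _ in range(6):
        c=Q.mean(0);U=np.linalg.svd(Q-c)[2][2];U*=np.sign(U[2]); Z=P[m]; Q=Z[abs((Z-c)@U)<.0025]
    print(n,len(Q),"normal",U.round(3),"tilt",np.degrees(np.arccos(U[2])).round(1),"yaw",np.degrees(np.arctan2(U[1],U[0])).round(1))
    q=Q@B; lo,hi=np.percentile(q,2,axis=0),np.percentile(q,98,axis=0); print(" ext",(hi-lo).round(4)," centre",(B@np.r_[(lo+hi)[:2]/2,np.median(q[:,2])]).round(4))
    w=(h[...,1]<60)&(h[...,2]>110)&(P[...,0]>.52)&(P[...,0]<.68)&(P[...,1]>.15)&(P[...,1]<.29)&(P[...,2]>.06)
    print(" white pts",w.sum(),P[w].min(0).round(3),P[w].max(0).round(3),"xbox min", np.percentile(P[w]@B,[2,98],axis=0).round(3))
E
```

```text
scene 459 normal [0.128 0.754 0.644] tilt 49.9 yaw 80.3
 ext [0.1115 0.0549 0.0043]  centre [0.6005 0.2777 0.1032]
 white pts 235 [0.564 0.208 0.06 ] [0.628 0.283 0.14 ] xbox min [[ 0.108 -0.568  0.312]
 [ 0.194 -0.523  0.34 ]]
top 433 normal [0.12  0.756 0.644] tilt 49.9 yaw 81.0
 ext [0.1091 0.0522 0.0036]  centre [0.5976 0.2759 0.1039]
 white pts 204 [0.567 0.209 0.071] [0.628 0.236 0.139] xbox min [[ 0.108 -0.565  0.311]
 [ 0.116 -0.521  0.338]]
```

```bash
cat >> h.py <<'E'
B=boxR(np.radians(80.5),np.radians(50)); F=np.array([.599,.277,.1035]); M=F-.022*B[:,2]
R1=B[:,[1,2,0]]
E
python3 - <<'E'
from h import *
print("end of lid",M-.058*B[:,0],"yb",B[:,1],"zb",B[:,2])
pre=M-.13*B[:,0]; print("pre",pre,go(R1,pre))
# intermediate: half-way turn
s=arm.sense(); R0=Ro.from_euler('xyz',s['eef_rot']); rv=(R0.inv()*Ro.from_matrix(R1)).as_rotvec(); print(np.degrees(np.linalg.norm(rv)))
for p in ([.42,-.3,.38],[.45,-.05,.36]): print(R0.inv().apply(np.array(p)-s['position']))
E
```

```text
end of lid [0.5900652  0.22360777 0.13378925] yb [-0.9862856   0.16504761  0.        ] zb [0.1264338  0.7555386  0.64278761]
pre [0.58242668 0.17796177 0.18894445] (array([ 0.604 , -0.5708,  0.0424]), array([-0.269,  0.878, -2.418]))
148.21012735610861
[ 0.258553   -0.20297714 -0.14929148]
[ 0.38916272 -0.41821327 -0.12893193]
```

Emit:
move_arm --targets '[0.26,-0.2,-0.15,-0.04,0.13,-0.36,-1,0.26,-0.2,-0.15,-0.08,0.26,-0.73,-1,0.26,-0.2,-0.15,-0.1,0.35,-0.97,-1,0.26,-0.2,-0.15,-0.13,0.44,-1.2,-1,0.26,-0.2,-0.15,-0.13,0.44,-1.2,-1,0.26,-0.2,-0.15,-0.13,0.44,-1.2,-1,0.39,-0.42,-0.13,-0.13,0.44,-1.2,-1,0.39,-0.42,-0.13,-0.13,0.44,-1.2,-1,0.39,-0.42,-0.13,-0.13,0.44,-1.2,-1,0.39,-0.42,-0.13,-0.13,0.44,-1.2,-1]'

```text
time: 1.35
position: [0.449, -0.0523, 0.361]
eef_rot: [2.797, -0.265, 1.691]
force: [0.8, -0.2, 0.1]
grip_width: 0.0853
```

```bash
python3 - <<'E'
from h import *
s=arm.sense(); print(s['time'],s['q'].round(2),s['position'].round(3)); 
for k in(.22,.13): print(go(R1,M-k*B[:,0],s))
E
```

```text
1.35 [ 0.84 -0.18 -0.47  1.95 -0.5   1.2   0.6 ] [ 0.449 -0.052  0.361]
(array([0.1245, 0.0879, 0.1809]), array([-0.133,  0.438, -1.22 ]))
(array([0.1599, 0.0759, 0.2628]), array([-0.133,  0.438, -1.22 ]))
```

Emit:
move_arm --targets '[0.04,0.03,0.06,-0.02,0.07,-0.2,-1,0.08,0.06,0.11,-0.05,0.15,-0.4,-1,0.12,0.09,0.16,-0.07,0.22,-0.61,-1,0.125,0.088,0.18,-0.09,0.29,-0.8,-1,0.125,0.088,0.18,-0.11,0.36,-1.0,-1,0.125,0.088,0.181,-0.133,0.438,-1.22,-1,0.125,0.088,0.181,-0.133,0.438,-1.22,-1,0.125,0.088,0.181,-0.133,0.438,-1.22,-1,0.125,0.088,0.181,-0.133,0.438,-1.22,-1]'

```text
time: 2.48
position: [0.5725, 0.1217, 0.2578]
eef_rot: [2.444, -0.001, 2.975]
force: [-0.5, 0.8, -0.4]
grip_width: 0.0856
```

```bash
python3 - <<'E'
from h import *
s=arm.sense(); print(s['time'],s['q'].round(2),s['position'].round(3)); 
for k in(.22,.13): print(go(R1,M-k*B[:,0],s))
E
```

```text
2.475 [ 0.69  0.33 -0.73  1.84 -0.57  1.01  1.7 ] [0.572 0.122 0.258]
(array([-0.0005, -0.0005, -0.0005]), array([-0.   , -0.   , -0.002]))
(array([-0.0006, -0.0005,  0.0895]), array([-0.   , -0.   , -0.002]))
```

Emit:
move_arm --targets '[0,0,0.03,0,0,0,-1,0,0,0.06,0,0,0,-1,0,0,0.09,0,0,0,-1,0,0,0.12,0,0,0,-1,0,0,0.145,0,0,0,-1,0,0,0.165,0,0,0,-1,0,0,0.18,0,0,0,-1,0,0,0.184,0,0,0,-1]'

```text
time: 3.48
position: [0.5912, 0.2391, 0.1166]
eef_rot: [2.444, -0.002, 2.975]
force: [-0.2, 0.3, 0.2]
grip_width: 0.0851
```

```bash
python3 - <<'E'
from h import *
s=arm.sense(); print(s['q'].round(2)); print(go(R1,M-.036*B[:,0],s))
im,d=arm.get_image("scene"); np.save("s1.npy",d); cv2.imwrite("pics/s1full.png",im)
cv2.imwrite("pics/s1.png",cv2.resize(im[170:290,320:480],(800,600),interpolation=cv2.INTER_CUBIC))
for nm,X in dict(tcp=s['position'],a=s['position']+.0425*B[:,2],b=s['position']-.0425*B[:,2],lidc=F,up=F-.058*B[:,0]).items(): print(nm,((proj("scene",X)[0]-[320,170])*5).round())
E
```

```text
[ 0.45  0.55 -0.73  1.92 -0.53  0.61  1.66]
(array([-0.0014, -0.0008, -0.0012]), array([-0.   , -0.001, -0.002]))
tcp [376. 311.]
a [438. 290.]
b [316. 331.]
lidc [439. 350.]
up [383. 269.]
```

View pics/s1.png

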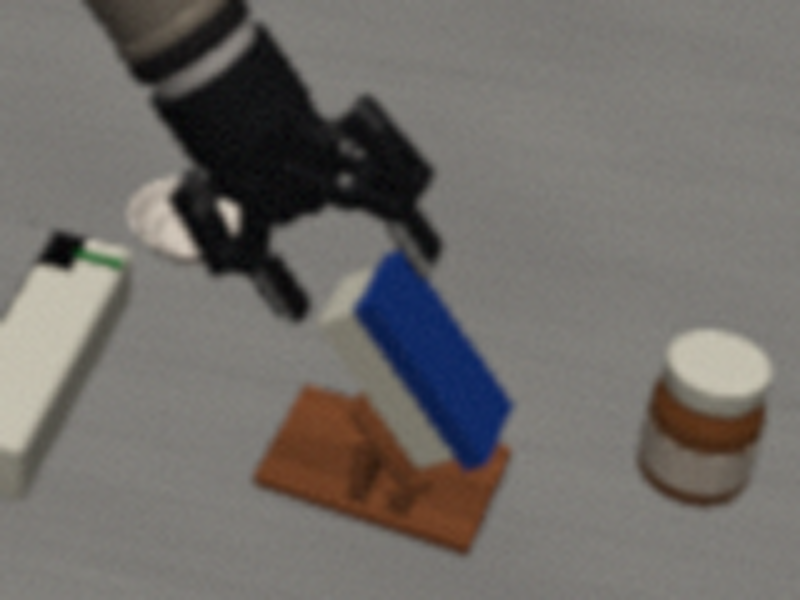

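The tips straddle the box end and sit about 12 mm behind the TCP line, as the open-pad note says. The lower finger is under the free end. I close now.

Emit:
move_arm --targets '[-0.001,-0.001,-0.001,0,0,0,0,-0.001,-0.001,-0.001,0,0,0,0.3,-0.001,-0.001,-0.001,0,0,0,1,-0.001,-0.001,-0.001,0,0,0,1,-0.001,-0.001,-0.001,0,0,0,1,-0.001,-0.001,-0.001,0,0,0,1]' --newtons 60

```text
time: 4.28
position: [0.593, 0.2366, 0.1176]
eef_rot: [2.444, -0.001, 2.974]
force: [-1.5, -3.9, 5.7]
grip_width: 0.0427
```

Emit:
move_arm --targets '[0,0.001,-0.005,0,0,0,1,0,0.003,-0.015,0,0,0,1,0,0.008,-0.035,0,0,0,1,0,0.015,-0.06,0,0,0,1,0,0.02,-0.09,0,0,0,1,0,0.02,-0.12,0,0,0,1,0,0.02,-0.15,0,0,0,1,0,0.02,-0.17,0,0,0,1,0,0.02,-0.17,0,0,0,1]'

```text
time: 5.4
position: [0.5783, 0.1424, 0.2616]
eef_rot: [2.445, 0.002, 2.971]
force: [-0.8, 0.1, -2.8]
grip_width: 0.0422
```

```bash
python3 - <<'E'
from h import *
s=arm.sense(); print(s['time'],s['q'].round(2),s['grip_width'],s['force'].round(1),s['wrist_torque'].round(2))
im,d=arm.get_image("scene"); np.save("s2.npy",d); cv2.imwrite("pics/s2full.png",im)
cv2.imwrite("pics/s2.png",cv2.resize(im[150:270,320:480],(640,480),interpolation=cv2.INTER_CUBIC))
a=np.radians(85.7); t=np.array([np.cos(a),np.sin(a),0]); z=np.array([0,0,-1.]); R2=np.stack([np.cross(z,t),z,t],1)
p=np.array([.50,-.12,.33]); print("to R2",go(R2,p,s), np.degrees(np.linalg.norm(go(R2,p,s)[1])))
# roll about tool z first, then tilt
R0=Ro.from_euler('xyz',s['eef_rot']); D=R0.inv()*Ro.from_matrix(R2); print(D.as_euler('ZXY'),D.as_euler('ZYX'))
print("shift to p",R0.inv().apply(p-s['position']))
E
```

```text
5.4 [ 0.66  0.33 -0.74  1.83 -0.56  0.99  1.66] 0.04218048655869265 [-0.8  0.1 -2.8] [-1.16  0.21  0.01]
to R2 (array([ 0.0326, -0.1646, -0.2269]), array([0.135, 1.313, 2.808])) 177.7744839236817
[-3.13866917  0.87441319 -0.09745781] [ 3.06965226 -0.06245572  0.87675288]
shift to p [ 0.03258749 -0.16463308 -0.22694558]
```

View pics/s2.png

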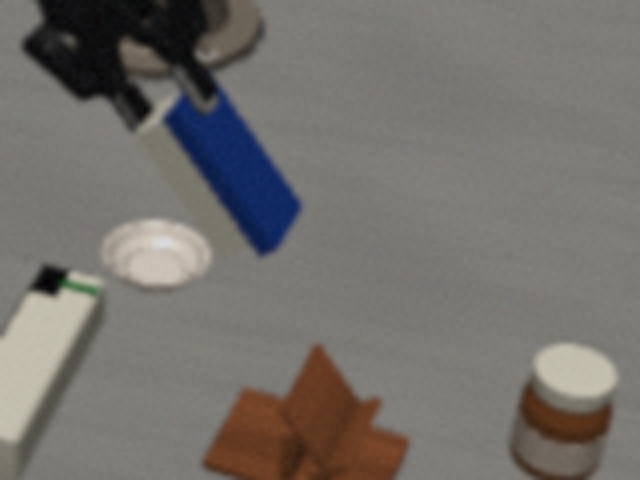

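Box, lid and grip are intact, clear of the rack. The tool feels 2.8 N, matching the 282 g expected. I now roll about the tool axis.

Emit:
move_arm --targets '[0.002,-0.01,-0.015,0,0,0.1,1,0.004,-0.02,-0.03,0,0,0.25,1,0.006,-0.03,-0.045,0,0,0.41,1,0.008,-0.045,-0.06,0,0,0.57,1,0.01,-0.06,-0.08,0,0,0.73,1,0.012,-0.075,-0.1,0,0,0.89,1,0.014,-0.085,-0.115,0,0,1.05,1,0.016,-0.095,-0.13,0,0,1.21,1,0.018,-0.1,-0.14,0,0,1.37,1,0.02,-0.1,-0.14,0,0,1.5,1]'

```text
time: 6.7
position: [0.5296, -0.0175, 0.3028]
eef_rot: [3.088, -0.695, 1.488]
force: [-0.3, 0.8, -2.0]
grip_width: 0.0422
```

```bash
cat >> h.py <<'E'
a=np.radians(85.7); t2=np.array([np.cos(a),np.sin(a),0]); z2=np.array([0,0,-1.]); R2=np.stack([np.cross(z2,t2),z2,t2],1)
E
python3 - <<'E'
from h import *
s=arm.sense(); print(s['time'],s['q'].round(2),s['grip_width'],s['position'].round(3),s['force'].round(1))
R0=Ro.from_euler('xyz',s['eef_rot']); D=R0.inv()*Ro.from_matrix(R2); print(D.as_euler('ZXY'),D.as_rotvec(),R0.inv().apply(np.array([.5,-.15,.33])-s['position']))
E
```

```text
6.7 [ 0.73  0.24 -0.43  1.79 -0.62  1.3   0.42] 0.042182136215948435 [ 0.53  -0.018  0.303] [-0.3  0.8 -2. ]
[ 1.63510971  0.87441059 -0.09197714] [0.73117699 0.64052047 1.4794321 ] [-0.08594084 -0.01268385 -0.10779332]
```

Emit:
move_arm --targets '[-0.009,-0.001,-0.011,0.05,0.05,0.1,1,-0.017,-0.002,-0.022,0.12,0.11,0.25,1,-0.026,-0.004,-0.033,0.2,0.175,0.405,1,-0.035,-0.005,-0.044,0.28,0.245,0.565,1,-0.044,-0.006,-0.055,0.36,0.315,0.73,1,-0.053,-0.008,-0.066,0.44,0.385,0.89,1,-0.062,-0.009,-0.077,0.52,0.455,1.05,1,-0.07,-0.01,-0.088,0.6,0.525,1.21,1,-0.078,-0.012,-0.1,0.67,0.585,1.36,1,-0.086,-0.013,-0.108,0.731,0.64,1.48,1]'

```text
time: 7.95
position: [0.5003, -0.15, 0.3285]
eef_rot: [-1.57, 0.007, -0.077]
force: [0.3, -0.1, -2.6]
grip_width: 0.0425
```

```bash
python3 - <<'E'
from h import *
s=arm.sense(); print(s['time'],s['q'].round(2),s['grip_width'],s['position'].round(3),s['force'].round(1),s['wrist_torque'].round(2))
pan=np.array([.579,-.018,.09]); u=t2
# lid centre is .0363 ahead of tcp (k) ; shift lid centre by -.014 along u
for k,zz in((.14,.20),(.0,.20),(.0,.125)):
    tcp=pan-u*(.037+.014+k)+[0,0,zz-.09]; print(tcp.round(3),go(R2,tcp,s))
im,d=arm.get_image("scene"); np.save("s3.npy",d); cv2.imwrite("pics/s3full.png",im)
cv2.imwrite("pics/s3.png",cv2.resize(im[120:280,200:420],(770,560),interpolation=cv2.INTER_CUBIC))
E
```

```text
7.95 [ 0.89  0.7  -0.21  1.64 -1.02  1.94 -0.76] 0.042469398439938945 [ 0.5   -0.15   0.328] [ 0.3 -0.1 -2.6] [-1.71  0.08 -0.04]
[ 0.565 -0.208  0.2  ] (array([ 0.0696,  0.1279, -0.0534]), array([-0.001, -0.002, -0.007]))
[ 0.575 -0.069  0.2  ] (array([0.0693, 0.1281, 0.0866]), array([-0.001, -0.002, -0.007]))
[ 0.575 -0.069  0.125] (array([0.0698, 0.2031, 0.0865]), array([-0.001, -0.002, -0.007]))
```

View pics/s3.png

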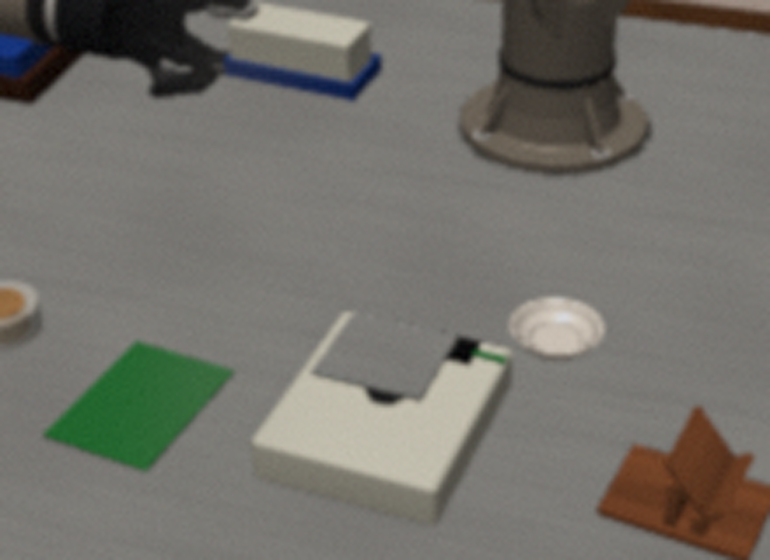

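Box and lid are level, lid down, held at crop (295,55). The rack is empty and the pan is at (385,350). I move over the pan.

Emit:
move_arm --targets '[0.02,0.02,0.0,0,0,0,1,0.045,0.05,0.02,0,0,0,1,0.069,0.08,0.05,0,0,0,1,0.069,0.105,0.075,0,0,-0.004,1,0.069,0.12,0.086,0,0,-0.007,1,0.069,0.128,0.086,-0.001,-0.002,-0.007,1,0.069,0.128,0.086,-0.001,-0.002,-0.007,1]'

```text
time: 8.88
position: [0.5728, -0.0726, 0.1972]
eef_rot: [-1.57, 0.008, -0.081]
force: [-0.2, -0.1, -2.4]
grip_width: 0.0427
```

```bash
cat > meas.py <<'E'
from h import *
import sys
s=arm.sense(); print(s['time'],s['q'].round(2),s['grip_width'],s['position'].round(4),s['eef_rot'].round(3),s['force'].round(1))
p=s['position']; T=Ro.from_euler('xyz',s['eef_rot']).as_matrix()
for n in("scene","top"):
    im,d=arm.get_image(n); P=cloud(n,d); h=cv2.cvtColor(im,cv2.COLOR_BGR2HSV); cv2.imwrite(f"pics/{sys.argv[1]}_{n}.png",im)
    near=(np.linalg.norm(P-(p+t2*.04),axis=-1)<.10)&(P[...,2]>p[2]-.035)
    for nm,m in dict(white=(h[...,1]<70)&(h[...,2]>110)&(P[...,2]>p[2]+.008),blue=(h[...,0]>105)&(h[...,0]<125)&(h[...,1]>120)).items():
        Q=P[m&near]
        if len(Q)<40: print(n,nm,len(Q)); continue
        if nm=="white":
            Q=Q[abs(Q[:,2]-np.percentile(Q[:,2],80))<.005]
            A=np.c_[Q[:,:2]-p[:2],np.ones(len(Q))]; print("  slopes",np.linalg.lstsq(A,Q[:,2],rcond=None)[0][:2].round(3))
        q=(Q-p)@np.stack([np.cross(t2,[0,0,1]),t2,[0,0,1]],1); lo,hi=np.percentile(q,[2,98],axis=0)
        print(n,nm,len(Q),"side,along,up lo",lo.round(4),"hi",hi.round(4),"medz",np.median(Q[:,2]).round(4),"world mid",Q.mean(0).round(4), cv2.minAreaRect(Q[:,:2].astype(np.float32)))
E
python3 meas.py m1
```

```text
8.875 [ 0.75  0.9  -0.24  1.63 -1.05  1.73 -0.64] 0.042724805035294335 [ 0.5728 -0.0726  0.1972] [-1.57   0.008 -0.081] [-0.2 -0.1 -2.4]
  slopes [-0.019 -0.01 ]
scene white 363 side,along,up lo [-0.0217 -0.0088  0.0192] hi [0.025  0.0899 0.0254] medz 0.22 world mid [ 0.5791 -0.0308  0.2199] ((0.5759868621826172, -0.03484675660729408), (0.10803622007369995, 0.05101601034402847), 84.69486236572266)
scene blue 160 side,along,up lo [-0.0188 -0.0141 -0.02  ] hi [ 0.0308  0.0985 -0.005 ] medz 0.1848 world mid [ 0.599  -0.0215  0.1845] ((0.5999913215637207, -0.022974468767642975), (0.052844464778900146, 0.12415254861116409), 21.00392723083496)
  slopes [-0.004 -0.018]
top white 978 side,along,up lo [-0.0225 -0.0143  0.0184] hi [0.0224 0.089  0.027 ] medz 0.2185 world mid [ 0.5754 -0.0343  0.2187] ((0.5747545957565308, -0.046107880771160126), (0.12915636599063873, 0.04683733358979225), 85.18302154541016)
top blue 56 side,along,up lo [-0.0273  0.0022 -0.021 ] hi [-0.0205  0.0943 -0.0051] medz 0.1888 world mid [ 0.5512 -0.0196  0.1882] ((0.550899863243103, -0.03023727983236313), (0.10875916481018066, 0.008657993748784065), 83.07234191894531)
```

Emit:
move_arm --targets '[0.002,0.02,0.003,0,0,0,1,0.002,0.04,0.003,0,0,0,1,0.002,0.055,0.003,0,0,0,1,0.002,0.065,0.003,0,0,0,1,0.002,0.07,0.003,0,0,0,1,0.002,0.07,0.003,0,0,0,1]'

```text
time: 9.72
position: [0.5748, -0.0699, 0.1279]
eef_rot: [-1.57, 0.006, -0.081]
force: [-0.3, 1.0, -3.2]
grip_width: 0.0425
```

```bash
python3 meas.py m2; python3 - <<'E'
from h import *
print(go(R2,np.array([.5751,-.0698,.112])))
im=cv2.imread("pics/m2_scene.png"); cv2.imwrite("pics/m2.png",cv2.resize(im[180:280,230:390],(800,500),interpolation=cv2.INTER_CUBIC))
E
```

```text
9.725 [ 0.74  1.01 -0.23  1.61 -1.02  1.69 -0.57] 0.04253083942563605 [ 0.5748 -0.0699  0.1279] [-1.57   0.006 -0.081] [-0.3  1.  -3.2]
  slopes [-0.016 -0.013]
scene white 361 side,along,up lo [-0.0222 -0.009   0.0195] hi [0.0248 0.09   0.0261] medz 0.1507 world mid [ 0.5807 -0.028   0.1506] ((0.5783616304397583, -0.03226232901215553), (0.10701362788677216, 0.04980257526040077), 86.01336669921875)
scene blue 139 side,along,up lo [-0.0192 -0.0132 -0.0197] hi [ 0.0306  0.0979 -0.006 ] medz 0.1154 world mid [ 0.6013 -0.0191  0.1153] ((0.5996726155281067, -0.022425226867198944), (0.052519865334033966, 0.12228909879922867), 19.661176681518555)
  slopes [-0.012 -0.017]
top white 837 side,along,up lo [-0.0224 -0.0163  0.0184] hi [0.0222 0.0892 0.0266] medz 0.149 world mid [ 0.5771 -0.0324  0.1493] ((0.5766741037368774, -0.0433768555521965), (0.12976114451885223, 0.04655435308814049), 84.8766098022461)
top blue 25
(array([0.0002, 0.0165, 0.0001]), array([-0.001, -0.006, -0.005]))
```

View pics/m2.png

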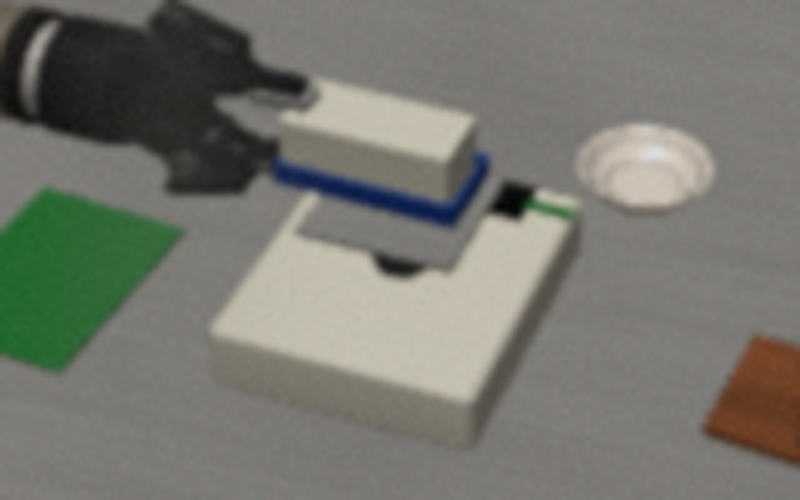

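The lid hovers above the pan. The near end overhangs by the finger length, and the fingers clear the pan edge at (305,235). I lower in small steps.

Emit:
move_arm --targets '[0,0.006,0,0.004,-0.003,-0.006,1,0,0.01,0,0.008,-0.003,-0.008,1,0,0.012,0,0.008,-0.003,-0.008,1,0,0.0135,0,0.008,-0.003,-0.008,1,0,0.0135,0,0.008,-0.003,-0.008,1]'

```text
time: 10.45
position: [0.5749, -0.0699, 0.115]
eef_rot: [-1.562, -0.002, -0.078]
force: [1.0, 0.6, -2.1]
grip_width: 0.0424
```

Emit:
move_arm --targets '[0,0.001,0,0,0,0,1,0,0.0018,0,0,0,0,1,0,0.0018,0,0,0,0,1]'

```text
time: 10.82
position: [0.5749, -0.0699, 0.1131]
eef_rot: [-1.562, -0.002, -0.079]
force: [0.0, 0.5, -2.9]
grip_width: 0.0424
```

Emit:
move_arm --targets '[0,0.0008,0,0,0,0,1,0,0.0015,0,0,0,0,1,0,0.0015,0,0,0,0,1]'

```text
time: 11.2
position: [0.575, -0.07, 0.1124]
eef_rot: [-1.561, -0.003, -0.079]
force: [-0.1, -0.9, -0.9]
grip_width: 0.0422
```

Emit:
move_arm --targets '[0,0.001,0,0,0,0,1,0,0.0015,0,0,0,0,1,0,0.0015,0,0,0,0,1]'

```text
time: 11.58
position: [0.5751, -0.07, 0.1122]
eef_rot: [-1.558, -0.004, -0.078]
force: [-0.7, -3.1, 4.8]
grip_width: 0.0425
```

Emit:
move_arm --targets '[0,0,0,0,0,0,-0.05,0,0,0,0,0,0,-0.1,0,0,0,0,0,0,-0.2,0,0,0,0,0,0,-0.3,0,0,0,0,0,0,-0.45,0,0,0,0,0,0,-0.5,0,0,0,0,0,0,-0.5]'

```text
time: 12.45
position: [0.5751, -0.0699, 0.1122]
eef_rot: [-1.558, -0.004, -0.078]
force: [0.3, 1.2, 0.6]
grip_width: 0.0643
```

```bash
python3 meas.py m3; python3 - <<'E'
from h import *
im=cv2.imread("pics/m3_scene.png"); cv2.imwrite("pics/m3.png",cv2.resize(im[180:280,230:390],(800,500),interpolation=cv2.INTER_CUBIC))
E
```

```text
12.45 [ 0.74  1.04 -0.24  1.59 -1.01  1.69 -0.54] 0.06425509984442576 [ 0.5751 -0.0699  0.1122] [-1.558 -0.004 -0.078] [0.3 1.2 0.6]
  slopes [-0.005 -0.002]
scene white 369 side,along,up lo [-0.0226 -0.0127  0.0201] hi [0.0239 0.0902 0.026 ] medz 0.1355 world mid [ 0.5802 -0.0307  0.1354] ((0.5787127614021301, -0.032013554126024246), (0.10605551302433014, 0.05179927870631218), 86.53153228759766)
scene blue 145 side,along,up lo [-0.0193 -0.0143 -0.0188] hi [ 0.0307  0.0978 -0.0046] medz 0.0998 world mid [ 0.6013 -0.0206  0.1001] ((0.602022111415863, -0.022374935448169708), (0.04835943505167961, 0.12276294082403183), 18.750953674316406)
  slopes [0.003 0.002]
top white 781 side,along,up lo [-0.0222 -0.0102  0.0183] hi [0.0219 0.0885 0.025 ] medz 0.1334 world mid [ 0.5777 -0.0307  0.1334] ((0.5780044794082642, -0.03201890364289284), (0.1058783233165741, 0.04639960452914238), 84.52418518066406)
top blue 27
```

View pics/m3.png

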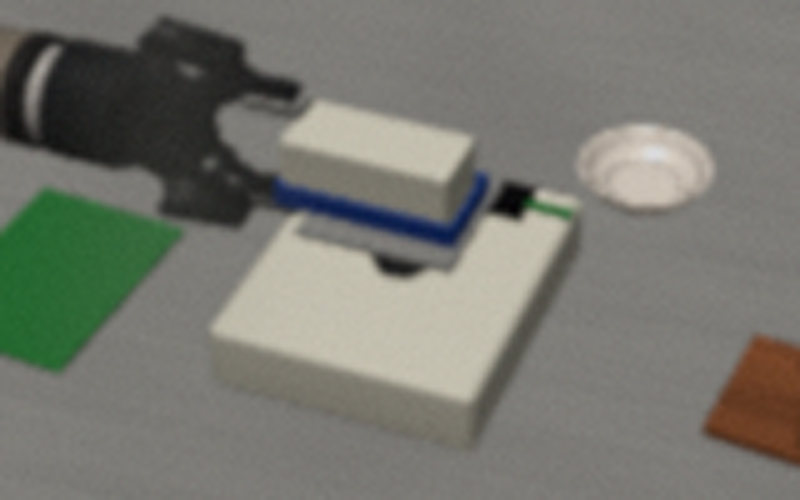

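The lid lies flat on the pan, with box and lid both level and the fingers clear above and below. I back straight out.

Emit:
move_arm --targets '[0,0,-0.02,0,0,0,-0.5,0,0,-0.05,0,0,0,-0.5,0,0,-0.09,0,0,0,-0.5,0,0,-0.12,0,0,0,-0.7,0,-0.04,-0.14,0,0,0,-1,0,-0.09,-0.15,0,0,0,-1,0,-0.14,-0.15,0,0,0,-1,0,-0.17,-0.15,0,0,0,-1,0,-0.17,-0.15,0,0,0,-1]'

```text
time: 13.68
position: [0.5626, -0.2236, 0.2827]
eef_rot: [-1.562, -0.008, -0.08]
force: [-1.3, 0.8, -0.6]
grip_width: 0.0855
```

```bash
cat >> h.py <<'E'
n3=np.array([t2[1],-t2[0],0]); R3=np.stack([t2,n3,[0,0,-1.]],1)
E
python3 - <<'E'
from h import *
s=arm.sense(); print(s['q'].round(2)); print(go(R3,np.array([.578,-.1,.28]),s),go(R3,np.array([.578,-.032,.25]),s))
E
```

```text
[ 0.91  0.9  -0.26  1.37 -0.99  1.97 -0.84]
(array([0.0054, 0.0039, 0.1244]), array([-1.207, -1.223, -1.202])) (array([-0.0002,  0.0345,  0.1919]), array([-1.207, -1.223, -1.202]))
```

Emit:
move_arm --targets '[0,-0.01,0,-0.08,-0.08,-0.08,-1,0,-0.02,0.01,-0.18,-0.18,-0.18,-1,0,-0.02,0.02,-0.28,-0.285,-0.28,-1,0,-0.02,0.04,-0.385,-0.39,-0.385,-1,0,-0.01,0.06,-0.49,-0.495,-0.49,-1,0,-0.01,0.08,-0.595,-0.6,-0.595,-1,0,0,0.1,-0.7,-0.705,-0.7,-1,0,0,0.12,-0.805,-0.81,-0.8,-1,0,0,0.14,-0.91,-0.92,-0.905,-1,0,0,0.15,-1.01,-1.02,-1.01,-1]'

```text
time: 14.92
position: [0.5748, -0.0732, 0.2835]
eef_rot: [-2.929, -0.179, 1.284]
force: [-0.5, 1.6, -0.6]
grip_width: 0.0855
```

```bash
python3 - <<'E'
from h import *
s=arm.sense(); print(s['q'].round(2),s['position'].round(3)); print(go(R3,np.array([.578,-.032,.25]),s))
E
```

```text
[ 0.54  0.4  -0.5   1.49 -0.03  1.47 -0.21] [ 0.575 -0.073  0.283]
(array([0.0338, 0.0001, 0.0411]), array([-0.192, -0.2  , -0.191]))
```

Emit:
move_arm --targets '[0.015,0,0.02,-0.1,-0.1,-0.1,-1,0.034,0,0.041,-0.192,-0.2,-0.191,-1,0.034,0,0.041,-0.192,-0.2,-0.191,-1,0.034,0,0.041,-0.192,-0.2,-0.191,-1]'

```text
time: 15.42
position: [0.5778, -0.0332, 0.2495]
eef_rot: [-3.14, 0.0, 1.494]
force: [-0.5, -0.6, -0.8]
grip_width: 0.0853
```

```bash
python3 - <<'E'
from h import *
s=arm.sense(); print(s['q'].round(2),s['position'].round(3)); print(go(R3,np.array([.5783,-.032,.109]),s))
E
```

```text
[ 0.42  0.29 -0.54  1.67  0.16  1.22 -0.23] [ 0.578 -0.033  0.249]
(array([0.0013, 0.0006, 0.1405]), array([-0.002,  0.   , -0.002]))
```

Emit:
move_arm --targets '[0.001,0.001,0.04,0,0,0,-1,0.001,0.001,0.08,0,0,0,-1,0.001,0.001,0.11,0,0,0,-1,0.001,0.001,0.13,0,0,0,-1,0.001,0.001,0.14,0,0,0,-1,0.001,0.001,0.14,0,0,0,-1]'

```text
time: 16.18
position: [0.5787, -0.0338, 0.1088]
eef_rot: [-3.138, 0.0, 1.491]
force: [-0.7, -0.5, 0.8]
grip_width: 0.0853
```

```bash
python3 - <<'E'
from h import *
im,d=arm.get_image("scene"); cv2.imwrite("pics/m4.png",cv2.resize(im[180:280,250:410],(800,500),interpolation=cv2.INTER_CUBIC))
s=arm.sense(); print(s['position'].round(4),s['force'].round(1),s['q'].round(2))
E
```

```text
[ 0.5793 -0.0333  0.1097] [-0.  -0.4 -0.6] [ 0.38  0.43 -0.51  1.82  0.25  0.95 -0.31]
```

View pics/m4.png

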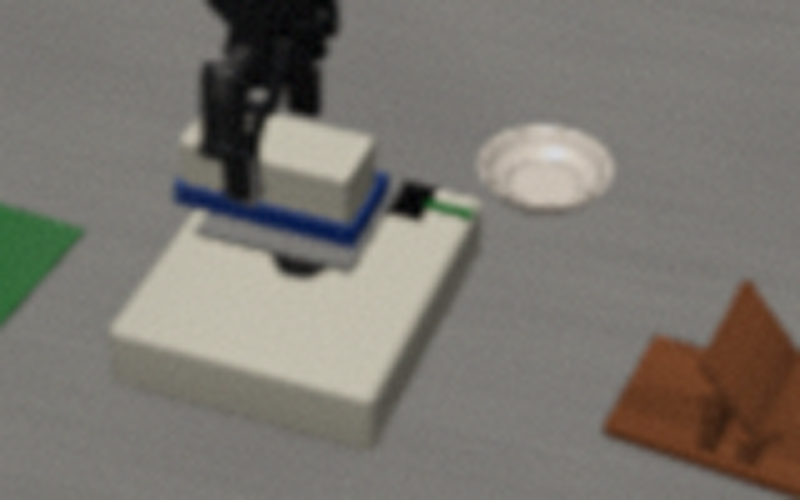

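Emit:
move_arm --targets '[0,0,0,0,0,0,-0.3,0,0,0,0,0,0,0,0,0,0,0,0,0,0.2,0,0,0,0,0,0,1,0,0,0,0,0,0,1,0,0,0,0,0,0,1]' --newtons 40

```text
time: 16.98
position: [0.5798, -0.0334, 0.1106]
eef_rot: [-3.141, 0.001, 1.492]
force: [-1.3, -1.0, 5.7]
grip_width: 0.0455
```

Emit:
move_arm --targets '[0.001,0,-0.001,0,0,0,1,0.003,0,-0.0012,0,0,0,1,0.005,0,-0.0012,0,0,0,1,0.007,0,-0.0012,0,0,0,1,0.009,0,-0.0012,0,0,0,1,0.011,0,-0.0012,0,0,0,1,0.013,0,-0.0012,0,0,0,1,0.014,0,-0.0012,0,0,0,1,0.014,0,-0.0012,0,0,0,1,0.012,0,-0.0012,0,0,0,1]'

```text
time: 18.23
position: [0.5809, -0.021, 0.112]
eef_rot: [3.142, 0.0, 1.492]
force: [-0.3, 0.3, -1.7]
grip_width: 0.0456
```

```bash
python3 - <<'E'
from h import *
s=arm.sense(); print(s['position'].round(4),s['force'].round(1),s['q'].round(2),s['grip_width'])
for n in("scene","top"):
    im,d=arm.get_image(n); P=cloud(n,d); h=cv2.cvtColor(im,cv2.COLOR_BGR2HSV)
    m=(h[...,0]>105)&(h[...,0]<125)&(h[...,1]>110)&(np.linalg.norm(P[...,:2]-[.579,-.018],axis=-1)<.1); Q=P[m]
    q=(Q-[.579,-.018,.09])@np.stack([n3,t2,[0,0,1]],1); print(n,len(Q),np.percentile(q,[1,5,95,99],axis=0).round(4).tolist())
E
```

```text
[ 0.5809 -0.021   0.112 ] [-0.3  0.3 -1.7] [ 0.36  0.43 -0.51  1.82  0.25  0.96 -0.33] 0.045569123670888646
scene 157 [[-0.0774, -0.0542, -0.041], [-0.0262, -0.0496, 0.0023], [0.0313, 0.056, 0.0174], [0.0321, 0.0564, 0.0186]]
top 26 [[-0.077, 0.0106, -0.0005], [-0.027, 0.0227, 0.0008], [-0.0206, 0.052, 0.0172], [-0.0189, 0.0528, 0.3224]]
```

The lid is centred on the pan to within about 3 mm and flat. The wrist carries 1.7 N, which is the box alone. I lift straight up.

Emit:
move_arm --targets '[0,0,-0.004,0,0,0,1,0,0,-0.008,0,0,0,1,0,0,-0.013,0,0,0,1,0,0,-0.02,0,0,0,1,0,0,-0.03,0,0,0,1,0,0,-0.045,0,0,0,1,0,0,-0.065,0,0,0,1,0,0,-0.085,0,0,0,1,0,0,-0.1,0,0,0,1,0,0,-0.1,0,0,0,1]'

```text
time: 19.58
position: [0.5818, -0.0215, 0.2136]
eef_rot: [3.139, 0.001, 1.491]
force: [-0.6, -0.2, -2.1]
grip_width: 0.0455
```

```bash
python3 - <<'E'
from h import *
s=arm.sense(); print(s['position'].round(4),s['force'].round(1),s['q'].round(2),s['grip_width'])
im,d=arm.get_image("scene"); cv2.imwrite("pics/m5.png",cv2.resize(im[160:280,230:390],(800,600),interpolation=cv2.INTER_CUBIC))
P=cloud("scene",d); h=cv2.cvtColor(im,cv2.COLOR_BGR2HSV)
m=(h[...,1]<70)&(h[...,2]>110)&(np.linalg.norm(P[...,:2]-s['position'][:2],axis=-1)<.09)&(P[...,2]>.15)
print("held box pts rel tcp",np.percentile((P[m]-s['position'])@np.stack([n3,t2,[0,0,1]],1),[2,98],axis=0).round(4).tolist())
mat=np.array([.611,-.245,.004])
for z in(.21,.03): print(go(R3,np.r_[mat[:2]-0.001*t2,z],s))
E
```

```text
[ 0.5818 -0.0215  0.2136] [-0.6 -0.2 -2.1] [ 0.4   0.33 -0.54  1.72  0.18  1.15 -0.28] 0.04548658872525668
held box pts rel tcp [[-0.075, -0.0487, -0.0137], [0.0343, 0.0512, 0.4167]]Traceback (most recent call last):
  File "<stdin>", line 8, in <module>
ValueError: operands could not be broadcast together with shapes (2,) (3,)
```

View pics/m5.png

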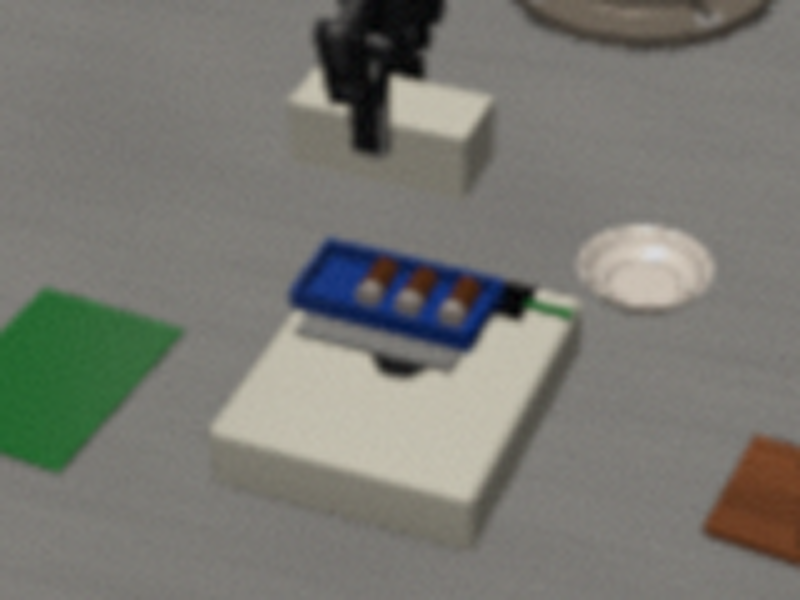

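All three vials lie in the lid on the pan, at (375,280), (413,290) and (460,300), and the box is held mouth down. Next is the mat, where I turn the box along the mat's long side.

```bash
cat >> h.py <<'E'
b=np.radians(-7.3); x4=np.array([np.cos(b),np.sin(b),0]); R4=np.stack([x4,np.cross([0,0,-1.],x4),[0,0,-1.]],1)
E
python3 - <<'E'
from h import *
for z in(.21,.04): print(go(R4,np.array([.611,-.245,z])))
E
```

```text
(array([-0.2202,  0.0476,  0.0026]), array([ 1.000e-03, -0.000e+00,  1.619e+00]))
(array([-0.2201,  0.0475,  0.1726]), array([ 1.000e-03, -0.000e+00,  1.619e+00]))
```

Emit:
move_arm --targets '[-0.02,0.004,0,0,0,0.1,1,-0.05,0.01,0,0,0,0.26,1,-0.08,0.017,0,0,0,0.43,1,-0.11,0.024,0,0,0,0.61,1,-0.14,0.03,0,0,0,0.79,1,-0.17,0.037,0,0,0,0.97,1,-0.2,0.043,0,0,0,1.15,1,-0.22,0.048,0.003,0,0,1.33,1,-0.22,0.048,0.003,0,0,1.5,1,-0.22,0.048,0.003,0,0,1.619,1]'

```text
time: 20.88
position: [0.6106, -0.2449, 0.2079]
eef_rot: [3.142, 0.002, -0.132]
force: [0.1, -0.4, -0.1]
grip_width: 0.0451
```

```bash
python3 - <<'E'
from h import *
s=arm.sense(); print(s['q'].round(2),s['force'].round(1),s['grip_width'])
for z in(.06,.026): print(go(R4,np.array([.611,-.245,z]),s))
E
```

```text
[ 0.42  0.43 -0.15  1.54  0.07  1.18 -1.44] [ 0.1 -0.4 -0.1] 0.04509691031259009
(array([7.000e-04, 1.000e-04, 1.479e-01]), array([ 0.   ,  0.002, -0.005]))
(array([8.000e-04, 1.000e-04, 1.819e-01]), array([ 0.   ,  0.002, -0.005]))
```

Emit:
move_arm --targets '[0,0,0.04,0,0,0,1,0,0,0.08,0,0,0,1,0,0,0.115,0,0,0,1,0,0,0.14,0,0,0,1,0,0,0.16,0,0,0,1,0,0,0.17,0,0,0,1,0,0,0.177,0,0,0,1,0,0,0.181,0,0,0,1,0,0,0.182,0,0,0,1]'

```text
time: 22.0
position: [0.6106, -0.245, 0.0263]
eef_rot: [3.141, 0.001, -0.132]
force: [1.2, 0.2, -1.6]
grip_width: 0.0456
```

Emit:
move_arm --targets '[0,0,0.0015,0,0,0,1,0,0,0.003,0,0,0,1,0,0,0.003,0,0,0,1]'

```text
time: 22.38
position: [0.6105, -0.245, 0.0233]
eef_rot: [3.141, 0.001, -0.132]
force: [1.1, -0.6, -2.3]
grip_width: 0.045
```

Emit:
move_arm --targets '[0,0,0.001,0,0,0,1,0,0,0.002,0,0,0,1,0,0,0.002,0,0,0,1]'

```text
time: 22.75
position: [0.6106, -0.245, 0.0217]
eef_rot: [3.141, 0.001, -0.132]
force: [-1.8, 0.4, 2.3]
grip_width: 0.0452
```

Emit:
move_arm --targets '[0,0,0,0,0,0,-0.15,0,0,0,0,0,0,-0.25,0,0,0,0,0,0,-0.5,0,0,0,0,0,0,-0.8,0,0,0,0,0,0,-0.8,0,0,-0.03,0,0,0,-0.8,0,0,-0.07,0,0,0,-0.8,0,0,-0.12,0,0,0,-0.8,0,0,-0.17,0,0,0,-0.8,0,0,-0.2,0,0,0,-0.8]'

```text
time: 24.0
position: [0.6118, -0.2453, 0.2251]
eef_rot: [3.14, -0.003, -0.132]
force: [0.2, -0.0, 0.6]
grip_width: 0.0766
```

Emit:
move_arm --targets '[0,0,-0.05,0,0,0,-0.8,-0.03,0.02,-0.1,0,0,0,-0.8,-0.06,0.03,-0.13,0,0,0,-0.8,-0.06,0.03,-0.13,0,0,0,-0.8]'

```text
time: 24.5
position: [0.5473, -0.2691, 0.3589]
eef_rot: [3.137, -0.009, -0.136]
force: [0.7, 0.7, 0.0]
grip_width: 0.0765
```

```bash
python3 - <<'E'
from h import *
im,d=arm.get_image("scene"); cv2.imwrite("pics/end.png",cv2.resize(im[180:300,200:440],(800,400),interpolation=cv2.INTER_CUBIC))
P=cloud("scene",d); h=cv2.cvtColor(im,cv2.COLOR_BGR2HSV)
w=(h[...,1]<60)&(h[...,2]>110)&(np.linalg.norm(P[...,:2]-[.611,-.245],axis=-1)<.09)&(P[...,2]>.036)&(P[...,2]<.06)
print("box top",P[w].mean(0).round(3),cv2.minAreaRect(P[w][:,:2].astype(np.float32)))
m=(h[...,0]>105)&(h[...,0]<125)&(h[...,1]>110)&(np.linalg.norm(P[...,:2]-[.579,-.018],axis=-1)<.1)&(P[...,2]>.08)
print("lid",np.percentile(P[m],[2,98],axis=0).round(3).tolist(),cv2.minAreaRect(P[m][:,:2].astype(np.float32)))
s=arm.sense();print(s['time'],s['position'],s['force'].round(1),np.abs(s['joint_vel']).max())
E
```

```text
box top [ 0.617 -0.245  0.046] ((0.6127625107765198, -0.24639467895030975), (0.0500992126762867, 0.11014159768819809), 82.3351058959961)
lid [[0.549, -0.075, 0.092], [0.613, 0.039, 0.108]] ((0.5797803401947021, -0.01903679594397545), (0.11543334275484085, 0.0632503479719162), 85.61668395996094)
24.55 [ 0.54787889 -0.26753242  0.35640085] [-0.3  0.4 -0.4] 0.047519373839092
```

View pics/end.png

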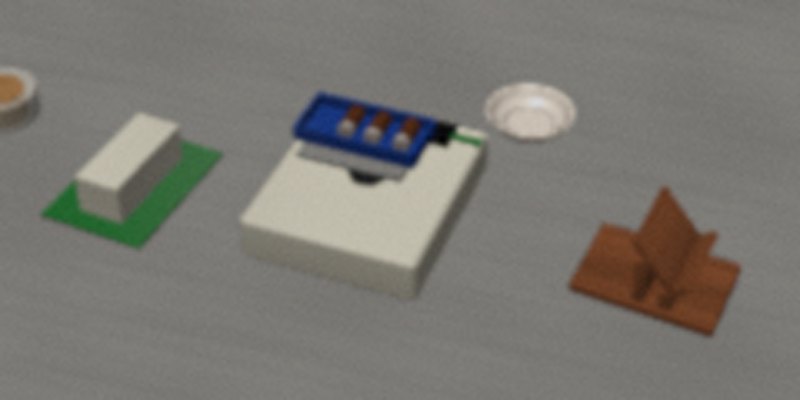

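The final view shows the box on the mat at (130,165), the lid with its three vials on the pan at (365,130), and the bystanders untouched. I hand the job in.

```bash
python3 -c "
from cell import arm
print(arm.close_job())"
```

```text
the job is handed in; nothing more can be done
None
```

The job is done and handed in after about 24.6 s of the 67 s allowed. I pinched lid and box together at the free upper end, turned them over and laid them lid down on the pan. After letting go and re-gripping the box by its bare walls, I slid it and the lid about 11 mm to centre them. I then lifted the box off and set it mouth down on the mat.

**What the last picture and depth showed:**
- **Lid:** its measured centre is (0.580, -0.019). The pan centre is (0.579, -0.018), so they agree to about 1 mm. It lies flat with all three vials in it.
- **Box:** it stands mouth down on the mat, centred within about 3 mm. Its top is at z ≈ 0.046, where 0.045 is expected.
- **Jar, dish and tape:** the arm did not go near them. The dish and the part of the tape in view look unmoved. The jar was outside that last picture, so I did not check it at the end.
- **Robot:** it is clear of everything. The forces I read after each move stayed under about 7 N.

No check failed. While I carried the box to the mat, one force reading showed almost no weight, but the grip width showed the box was still held.

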